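# Slide the rail modules home and lock them

### The arm

A 7-joint arm with a two-finger parallel gripper is mounted at the origin on the work surface. World frame = base frame: x ahead of the robot, y to its left, z up, the work surface at z = 0. Lengths are in m, angles in rad, forces in N, time in s.
With the tool pointing down it reaches from about 0.4 to 0.85 m from the base axis. Payload 10.4 kg.
Tool frame: the origin (TCP) lies midway between the tips of the shut fingers; the grasp point (between the pads) lies 19 mm behind it; z points along the fingers, y is the direction in which the jaws open and shut (so a half turn about z gives the same grasp; the last joint's range is limited). The gripper opens to 85 mm and grips with 20 to 120 N. Pads are 22 mm wide; open, the fingers measure 114 mm over their backs; the gripper's body (76 mm by 85 mm) begins 54 mm behind the grasp point. The pads swing forward as they close: fully open they stand 13 mm farther back than shut.
Start: joints at [-1.237, 0.332, -0.065, 1.46, 0.022, 1.35, -0.088], TCP at [0.218, 0.586, 0.231] pointing down, gripper open.
Joint ranges: [-2.6, 2.6], [-0.5, 2.12], [-1.47, 1.34], [0.16, 2.42], [-1.27, 4.41], [0.06, 2.06], [-2.6, 2.6]. Speed limits (rad/s): [2.22, 2.22, 2.79, 2.79, 3.14, 3.14, 3.14].

### API

Orientations are given as a unit quaternion [w, x, y, z].
In Python, from rig import manip gives the robot as it stands. The module is installed in compiled form; this text tells all that it offers.
- The arm moves only by the tool drive_tool, never from a script. Its argument "deltas" is a list of rows, each an object of numbers: "tx", "ty", "tz": the shift along the world's x, y, z in mm; "ax", "ay", "az": the turn, a rotation vector about the world's x, y, z in degrees; "claw": the opening, from 0 (shut) to 1 (fully open). A call has 1 to 12 rows; each row shifts and turns the commanded pose from where the row before left it; what a row does not reach is not made up. A row lasts 1/12 s, in which the tool goes at most 41.7 mm and 7.16 degrees, less where a joint would pass 70% of its speed; a pose out of reach is approached as far as the arm can. A call is refused whole if a number of a shift passes 41.7 or a number of a turn 7.16, either way. A call with a gripper value outside its range is refused whole. The fingers move at their own pace and stop on an object; "squeeze" is the grip in N (left out, the last holds). Time passes only in rows, so rows that do not move let the fingers close. It gives the time, the measured TCP pose, the force and the opening at its end, in the units of the state.
- manip.read_state(): the state, without advancing time (a new reading comes with each control period).
- manip.capture(name): name is "scene" or "side" or "wrist"; returns the picture (400x640x3 uint8, red, green, blue); there is no depth.
- manip.get_calibration(name): a dict with "fx", "fy", "cx", "cy" (pixels), "dist_coeffs" ([k1, k2, p1, p2, k3] as OpenCV has them; the pictures are not rectified), "origin" and "rotation" of the camera in the world; the wrist camera has in their place "mount" (4x4, takes a point from camera to tool coordinates, whose origin is the TCP and whose axes are the flange's). Camera axes: x right, y up, looking along -z (the intrinsics and any distortion apply to the point x, -y, -z); pixel columns grow to the right and rows downward; lengths in m; the calibration is good to about 2 mm. A picture is of the moment at which its call begins: read the wrist's pose just before it. get_calibration takes no time and is no camera call.
- manip.finish_job(): hands the job in, once; it reports no verdict.
Trained networks look in the newest picture that a camera, given by its name, has taken for a name from the list of things; names that differ only in an ending like _2 or _b are one class to them, and where a whole thing is asked for, a point or a joint stands for the part that bears it (a point fixed in the world has none). Each returns a list of dicts, best first, with "confidence" (0 to 1); they miss things now and then, are a little off and sometimes report something else, mostly with a low value. They report only what shows in the picture. A call takes as long as a camera call. They do not tell look-alikes from the thing itself.
- manip.search_frame(label, camera): "bbox" ([left, top, width, height] in pixels, round what is visible of it).
The state is a dict: "t": time; "qpos": joint angles; "qd": joint speeds; "joint_torque": joint torques, N m; "position": TCP position; "eef_rot": TCP orientation; "wrist_force": force on the tool from outside, world axes, zero at the start; "ft_torque": the same for the moment, N m; "opening": finger opening in m.
Only numpy, scipy, OpenCV 4.12 (cv2) and the standard library are available. Lean on these libraries where they do the work, as an engineer would, in place of code of your own. Each camera call takes 0.05 s, during which the arm holds its last target.

### The job

On the white mounting plate, push the row of five modules along the rail as one closed row, from the blue one's end, until it is fully home against the black end stop with no gaps; then push the red lever on the stop all the way over to its locked side, away from the robot. Only push: do not lift or tip any module off the rail, do not let the row come apart, and leave the other things where they are.

Things in the scene. Friction and masses are not known exactly. Their poses are not given: they have to be found in the camera images.
- panel: white mounting plate, 220 (x) x 480 (y) x 8 (all sizes in mm), lying fixed on the table, origin at the centre of its underside. A steel top-hat rail, 35 wide and 460 long, is fixed along the plate's own y axis, over its centre line; the rail's top is 23 above the table. The plate is turned up to 0.35 rad about the vertical.
- stop: black end stop, fixed across the rail near the plate's +y end: block 80 (x, across the rail) x 24 (y, along the rail) x 40 high above the rail's top. Origin on the rail's top at the block's middle, axes parallel to the plate's; its face towards the row is at y = -12. It carries the red lever.
- lock (a joint): red lever on the stop, hinged about the stop's y axis, 50 above its origin; 65 long, paddle at its end 26 (along rail) x 16 x 24. Value in rad: 0 = open, leaning 0.5 rad from upright towards the robot (-x); 1.0 = locked, leaning 0.5 rad the other way (+x), at its limit. Starts at 0 to 0.2; stays where it is left; about 1.5 N at the paddle moves it.
- lock_tip (a point): middle of the red lever's paddle, 53 from the hinge (moves with the lever)
- mod0: grey and white rail module, the front of the row, nearest the stop. 90 (x, across the rail) x 18 (y, along it) x 34 high above the rail's top, with a 45 wide nose up to 48; two feet hang 11 below the rail's top astride the rail (1.3 play a side), so it slides and could be lifted off. Origin at its middle at the height of the rail's top, axes as the plate's. 40 to 85 g.
- mod1: grey and white rail module, number 2 in the row counted from the stop. Shape, origin and axes as mod0. 
- mod2: grey and white rail module, number 3 in the row counted from the stop. Shape, origin and axes as mod0. 
- mod3: grey and white rail module, number 4 in the row counted from the stop. Shape, origin and axes as mod0. 
- mod4: blue rail module, the rear of the row, farthest from the stop. Shape, origin and axes as mod0. The five touch (pitch 18); the whole row takes about 1 to 5 N to slide; behind this one the rail is free for at least 70.
- spare: bystander: green spare terminal block, 35 x 50 x 50, standing on the plate beyond the rail; origin at the centre of its underside
- jar: bystander: amber screw jar, diameter 56, height 75, on the table beyond the plate; origin at the centre of its underside
- tape: bystander: yellow tape ring, outer diameter 90, height 20, on the table beyond the plate; origin at the centre of its underside
- mug: bystander: blue mug, diameter 80, height 90, on the table beyond the plate; origin at the centre of its underside
- driver: bystander: screwdriver with orange handle lying on the table on the robot's side of the plate; origin at its middle
- meter: bystander: black handheld meter, 150 x 75 x 40, lying on the table to the right (-y) of the plate; origin at the centre of its underside
- carton: bystander: small carton, 110 x 80 x 55, on the table to the left (+y) of the plate; origin at the centre of its underside
There are look-alikes about, which are no part of the job. What is shaped like the mod3 but green is not meant.

How it is judged:
By the outcome, as a careful person would: the job done as asked, in the order asked, and still so for the second after the job is handed in, with the robot touching nothing.
It also fails if it takes over 51 s, if anything falls off the work surface, if the arm or the gripper's body presses on something with over 40 N, if the wrist force passes 120 N, or if a joint passes its speed limit or range.

## Working session

There is one attempt and no reset: what is moved stays moved. The work goes in short steps, Python scripts to look and compute and a tool call to move; the robot and the scene stay as the last step left them, time stands still between calls to the robot, and variables do not carry over. Pictures are saved under pics/ and viewed, and the job is handed in when it is done.

Besides the shell and the picture viewer there is one more tool, called after "Call:" by a JSON object that holds its "method" and its "body". drive_tool: Moves the arm, as the interface text tells. Its arguments: {"type":"object","properties":{"deltas":{"type":"array","items":{"type":"object","properties":{"tx":{"type":"number"},"ty":{"type":"number"},"tz":{"type":"number"},"ax":{"type":"number"},"ay":{"type":"number"},"az":{"type":"number"},"claw":{"type":"number"}}}},"squeeze":{"type":"number"}},"required":["deltas"]}

```bash
mkdir -p pics; python3 - <<'E'
from rig import manip
import cv2,numpy as np
s=manip.read_state();print(s)
for n in ["scene","side"]:
    im=manip.capture(n);cv2.imwrite(f"pics/{n}0.png",im[:,:,::-1])
for n in ["scene","side","wrist"]:
    print(n,manip.get_calibration(n))
E
```

```text
{'t': 0.0, 'qpos': array([-1.23661699,  0.33286424, -0.06467951,  1.46094162,  0.02157551,
        1.34988132, -0.08845928]), 'qd': array([-0.00060995,  0.0018347 ,  0.00144497, -0.00089433,  0.00203007,
        0.00124108, -0.00066408]), 'joint_torque': array([ 3.42415151e-04, -6.25443149e+01,  4.94678027e-02, -3.91608882e+01,
        1.62335444e-02,  9.82636178e-03,  2.98119357e-05]), 'position': array([0.21816567, 0.58529189, 0.23052049]), 'eef_rot': array([-1.00870813e-04,  1.77426794e-01,  9.84133752e-01, -6.92850134e-04]), 'wrist_force': array([0.41506148, 0.54154754, 0.49153848]), 'ft_torque': array([0.06724231, 0.00022869, 0.0207819 ]), 'opening': 0.08546545929175378}
scene {'fx': 425.1682737170455, 'fy': 425.1682737170455, 'cx': 319.70010579595987, 'cy': 200.9684470263774, 'dist_coeffs': array([-0.03657142,  0.        ,  0.        ,  0.        ,  0.        ]), 'origin': array([1.35458367, 0.32983597, 0.66497487]), 'rotation': array([0.49577807, 0.26643651, 0.38242205, 0.73278173])}
side {'fx': 497.26720416931755, 'fy': 497.26720416931755, 'cx': 318.80781229054446, 'cy': 192.42462326598178, 'dist_coeffs': array([-0.02350196,  0.        ,  0.        ,  0.        ,  0.        ]), 'origin': array([ 0.40938271, -0.91313969,  0.82656103]), 'rotation': array([ 0.89251233,  0.44232804, -0.03911095, -0.07898092])}
wrist {'fx': 282.0901668358148, 'fy': 282.0901668358148, 'cx': 318.73967902234267, 'cy': 197.93381244649444, 'dist_coeffs': array([-0.01824713,  0.        ,  0.        ,  0.        ,  0.        ]), 'mount': array([[ 3.32867550e-04,  9.57164432e-01,  2.89544711e-01,
         7.32564939e-02],
       [ 9.99999854e-01, -4.42096972e-04,  3.11841288e-04,
         1.48334210e-04],
       [ 4.26490230e-04,  2.89544565e-01, -9.57164439e-01,
        -1.42900056e-01],
       [ 0.00000000e+00,  0.00000000e+00,  0.00000000e+00,
         1.00000000e+00]])}
```

View pics/scene0.png

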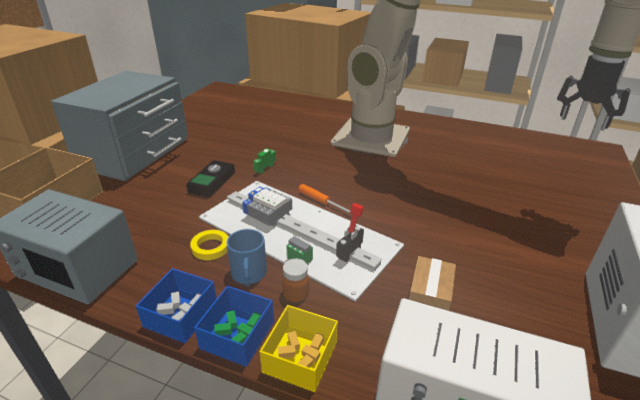

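View pics/side0.png

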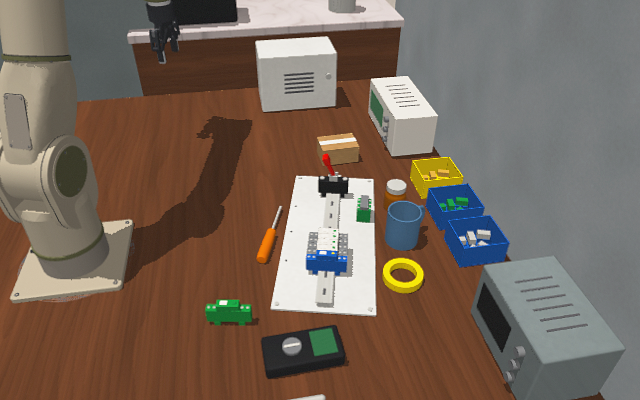

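The row is on the plate: in side, the blue module is at (327,262), grey ones up to (328,237), the stop at (333,186) and the red lever at (327,163). In scene, they are at (252,192), (270,205), (350,243) and (356,213). Possible mix-ups are the green module on the table at side (230,312) / scene (264,160), and the green spare at side (364,208). Neither is part of the row. Next I'll make close crops.

```bash
python3 - <<'E'
import cv2
a=cv2.imread("pics/side0.png")[145:325,260:390]; cv2.imwrite("pics/side0c.png",cv2.resize(a,None,fx=3.3,fy=3.3,interpolation=cv2.INTER_CUBIC))
a=cv2.imread("pics/scene0.png")[170:300,190:410]; cv2.imwrite("pics/scene0c.png",cv2.resize(a,None,fx=3.6,fy=3.6,interpolation=cv2.INTER_CUBIC))
E
```

```text
(no output)
```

View pics/side0c.png

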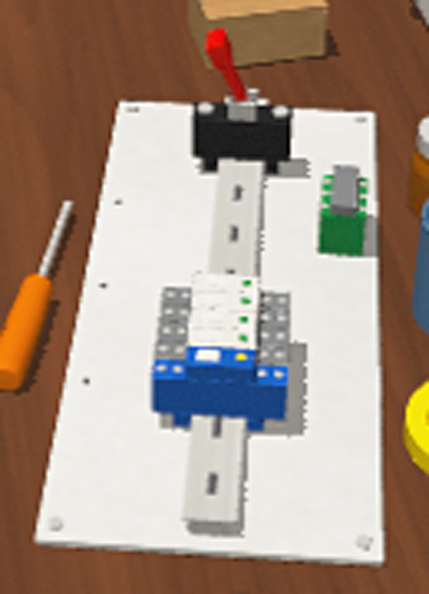

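View pics/scene0c.png

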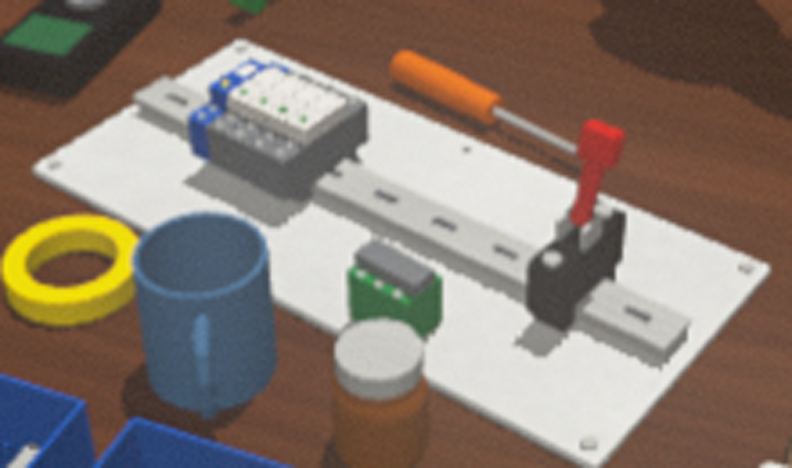

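```bash
cat > h.py <<'E'
import numpy as np, cv2
from scipy.spatial.transform import Rotation as R
from rig import manip
def cam(n,state=None):
    c=manip.get_calibration(n)
    K=np.array([[c['fx'],0,c['cx']],[0,c['fy'],c['cy']],[0,0,1]])
    if n=='wrist':
        q=state['eef_rot'];Rt=R.from_quat([q[1],q[2],q[3],q[0]]).as_matrix()
        M=c['mount'];Rw=Rt@M[:3,:3];o=Rt@M[:3,3]+state['position']
    else:
        q=c['rotation']
        q=np.array(q)
        Rw=R.from_quat([q[1],q[2],q[3],q[0]]).as_matrix();o=c['origin']
    return K,c['dist_coeffs'],Rw,o
def proj(C,P):
    K,d,Rw,o=C
    pc=(np.atleast_2d(P)-o)@Rw*[1,-1,-1]
    return cv2.projectPoints(pc,np.zeros(3),np.zeros(3),K,d)[0][:,0]
def w(p,P):  # plate (x,y,yaw) -> world
    P=np.atleast_2d(P).astype(float);c,s=np.cos(p[2]),np.sin(p[2])
    return np.c_[p[0]+c*P[:,0]-s*P[:,1],p[1]+s*P[:,0]+c*P[:,1],P[:,2]]
E
python3 - <<'E'
from h import *
from scipy.optimize import least_squares
S=cam('side');C=cam('scene')
cs=lambda a:np.array(a)/3.3+[260,145]
cc=lambda a:np.array(a)/3.6+[190,170]
P=np.array([[-.11,.24,.008],[.11,.24,.008],[-.11,-.24,.008],[.11,-.24,.008]])
os=cs([(118,101),(376,113),(37,541),(383,556)])
oc=cc([(768,268),(600,462),(240,40),(35,168)])
f=lambda p:np.r_[(proj(S,w(p,P))-os).ravel(),(proj(C,w(p,P))-oc).ravel()]
r=least_squares(f,[.5,.1,0]);print(r.x,r.fun.round(1))
p=r.x
# along-rail locations
def solve(Cm,obs,x,z):
    g=lambda y:(proj(Cm,w(p,[[x,y[0],z]]))[0]-obs)
    q=least_squares(g,[0.]);return q.x[0].round(4),q.fun.round(1)
for nm,Cm,o,x,z in [
 ('blue rear top L side',S,cs((153,377)),-.045,.057),('blue rear top R',S,cs((290,375)),.045,.057),
 ('blue rear bot L',S,cs((153,413)),-.045,.023),('blue rear bot R',S,cs((284,419)),.045,.023),
 ('front mod top L side',S,cs((163,288)),-.045,.057),('nose front top L',S,cs((193,275)),-.0225,.071),
 ('stop face top L',S,cs((193,116)),-.04,.063),('stop face top R',S,cs((291,118)),.04,.063),
 ('sc blue rear bottom +x',C,cc((190,150)),.045,.023),
 ('sc front bottom +x',C,cc((297,198)),.045,.023),('sc front top +x',C,cc((305,150)),.045,.057),
 ('sc stop face bot +x',C,cc((530,305)),.04,.023),('sc stop face top +x',C,cc((533,257)),.04,.063),
 ('sc stop back top +x',C,cc((563,270)),.04,.063),('sc rail +y end',C,cc((688,322)),-.0,.023)]:
    print(nm,solve(Cm,o,x,z))
np.save('p.npy',p)
E
```

```text
[ 0.59604065 -0.02129903 -0.2497824 ] [ 0.3 -0.7 -0.5 -1.1 -0.3 -1.6  0.6 -0.   0.9 -1.5 -0.9  0.3 -0.4 -1.1
 -1.5 -1.1]
blue rear top L side (np.float64(-0.1428), array([-0.5, -0.1]))
blue rear top R (np.float64(-0.1345), array([-0.5, -0. ]))
blue rear bot L (np.float64(-0.1428), array([-0.3, -0. ]))
blue rear bot R (np.float64(-0.1419), array([0.7, 0. ]))
front mod top L side (np.float64(-0.0552), array([0., 0.]))
nose front top L (np.float64(-0.0559), array([0.6, 0.1]))
stop face top L (np.float64(0.1433), array([-0.5, -0.1]))
stop face top R (np.float64(0.1461), array([0.4, 0. ]))
sc blue rear bottom +x (np.float64(-0.1427), array([-0.3,  0.7]))
sc front bottom +x (np.float64(-0.0434), array([-0.8,  1.6]))
sc front top +x (np.float64(-0.0383), array([-2.1,  4.5]))
sc stop face bot +x (np.float64(0.1445), array([-0.7,  1.4]))
sc stop face top +x (np.float64(0.1454), array([-0.6,  1.2]))
sc stop back top +x (np.float64(0.1669), array([-0.7,  1.4]))
sc rail +y end (np.float64(0.233), array([-1.3,  2.9]))
```

Fit: plate at (0.596, -0.021), yaw -0.250. The row's rear face is at plate y≈-0.1425 and the stop's face at ≈0.145, so the row has about 197 mm to travel. Next I'll go to behind the blue module, at height.

Call:
{"method": "drive_tool", "body": {"deltas": [{"tx": 22,"ty": -28,"az": -3.5,"claw": 0.35},{"tx": 22,"ty": -28,"az": -3.5,"claw": 0.35},{"tx": 22,"ty": -28,"az": -3.5,"claw": 0.35},{"tx": 22,"ty": -28,"az": -3.5,"claw": 0.35},{"tx": 22,"ty": -28,"az": -3.5,"claw": 0.35},{"tx": 22,"ty": -28,"az": -3.5,"claw": 0.35},{"tx": 22,"ty": -28,"az": -3.5,"claw": 0.35},{"tx": 22,"ty": -28,"az": -3.5,"claw": 0.35},{"tx": 22,"ty": -28,"az": -3.5,"claw": 0.35},{"tx": 22,"ty": -28,"az": -3.5,"claw": 0.35},{"tx": 22,"ty": -28,"az": -3.5,"claw": 0.35},{"tx": 22,"ty": -28,"az": -3.5,"claw": 0.35}]}}

```text
schema error: expected keys tx, ty, tz, ax, ay, az, claw
```

Call:
{"method": "drive_tool", "body": {"deltas": [{"tx": 6,"ty": -37,"az": -3.5},{"tx": 6,"ty": -37,"az": -3.5},{"tx": 6,"ty": -37,"az": -3.5},{"tx": 6,"ty": -37,"az": -3.5},{"tx": 6,"ty": -37,"az": -3.5},{"tx": 6,"ty": -37,"az": -3.5},{"tx": 6,"ty": -37,"az": -3.5},{"tx": 6,"ty": -37,"az": -3.5},{"tx": 6,"ty": -37,"az": -3.5},{"tx": 6,"ty": -37,"az": -3.5},{"tx": 6,"ty": -37,"az": -3.5},{"tx": 0,"ty": -37,"az": -3.5}]}}

```text
schema error: expected keys tx, ty, tz, ax, ay, az, claw
```

```bash
cat > st.py <<'E'
from h import *
def st(show=True):
    s=manip.read_state();p=np.load('p.npy');q=s['eef_rot']
    Rt=R.from_quat([q[1],q[2],q[3],q[0]]).as_matrix()
    c,sn=np.cos(p[2]),np.sin(p[2]);d=s['position'][:2]-p[:2]
    L=np.array([c*d[0]+sn*d[1],-sn*d[0]+c*d[1]])
    f=s['wrist_force'];fl=[c*f[0]+sn*f[1],-sn*f[0]+c*f[1],f[2]]
    print('t',round(s['t'],2),'pos',s['position'].round(4),'plate xy',L.round(4),'fplate',np.round(fl,2),'open',round(s['opening'],4))
    print('xdeg off rail',np.degrees(np.arctan2(Rt[1,0],Rt[0,0])-(np.pi/2+p[2])).round(2),'tool z',Rt[:,2].round(3),'q',s['qpos'].round(2))
    return s
E
python3 - <<'E'
from st import *
s=st()
for n in ['wrist','side']:
    im=manip.capture(n);cv2.imwrite(f'pics/{n}1.png',im[:,:,::-1])
import pickle;pickle.dump(s,open('s1.pkl','wb'))
E
```

```text
t 0.1 pos [0.2182 0.5853 0.2306] plate xy [-0.5161  0.4944] fplate [-1.22  0.9  -0.64] open 0.0854
xdeg off rail 83.87 tool z [-0.    -0.001 -1.   ] q [-1.24  0.33 -0.06  1.46  0.02  1.35 -0.09]
```

View pics/wrist1.png

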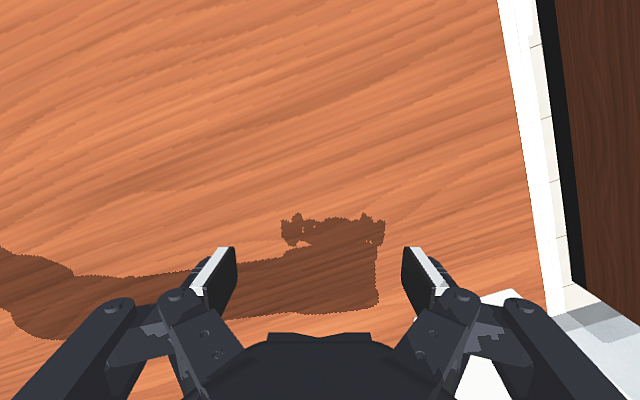

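View pics/side1.png

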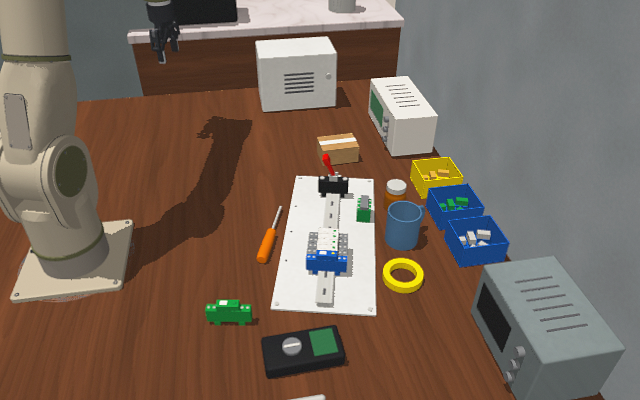

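Both calls were refused because every row needs all seven keys. The pictures show the arm and the scene unchanged.

Call:
{"method": "drive_tool", "body": {"deltas": [{"tx": 22,"ty": -28,"tz": 0,"ax": 0,"ay": 0,"az": -3.5,"claw": 0.35},{"tx": 22,"ty": -28,"tz": 0,"ax": 0,"ay": 0,"az": -3.5,"claw": 0.35},{"tx": 22,"ty": -28,"tz": 0,"ax": 0,"ay": 0,"az": -3.5,"claw": 0.35},{"tx": 22,"ty": -28,"tz": 0,"ax": 0,"ay": 0,"az": -3.5,"claw": 0.35},{"tx": 22,"ty": -28,"tz": 0,"ax": 0,"ay": 0,"az": -3.5,"claw": 0.35},{"tx": 22,"ty": -28,"tz": 0,"ax": 0,"ay": 0,"az": -3.5,"claw": 0.35},{"tx": 22,"ty": -28,"tz": 0,"ax": 0,"ay": 0,"az": -3.5,"claw": 0.35},{"tx": 22,"ty": -28,"tz": 0,"ax": 0,"ay": 0,"az": -3.5,"claw": 0.35},{"tx": 22,"ty": -28,"tz": 0,"ax": 0,"ay": 0,"az": -3.5,"claw": 0.35},{"tx": 22,"ty": -28,"tz": 0,"ax": 0,"ay": 0,"az": -3.5,"claw": 0.35},{"tx": 22,"ty": -28,"tz": 0,"ax": 0,"ay": 0,"az": -3.5,"claw": 0.35},{"tx": 22,"ty": -28,"tz": 0,"ax": 0,"ay": 0,"az": -3.5,"claw": 0.35}]}}

```text
t: 1.2
position: [0.483, 0.2481, 0.2314]
eef_rot: [0.0, 0.52, 0.854, 0.0]
wrist_force: [0.5, 0.4, 0.0]
opening: 0.0297
```

Call:
{"method": "drive_tool", "body": {"deltas": [{"tx": 6,"ty": -37,"tz": 0,"ax": 0,"ay": 0,"az": -3.5,"claw": 0.35},{"tx": 6,"ty": -37,"tz": 0,"ax": 0,"ay": 0,"az": -3.5,"claw": 0.35},{"tx": 6,"ty": -37,"tz": 0,"ax": 0,"ay": 0,"az": -3.5,"claw": 0.35},{"tx": 6,"ty": -37,"tz": 0,"ax": 0,"ay": 0,"az": -3.5,"claw": 0.35},{"tx": 6,"ty": -37,"tz": 0,"ax": 0,"ay": 0,"az": -3.5,"claw": 0.35},{"tx": 6,"ty": -37,"tz": 0,"ax": 0,"ay": 0,"az": -3.5,"claw": 0.35},{"tx": 6,"ty": -37,"tz": 0,"ax": 0,"ay": 0,"az": -3.5,"claw": 0.35},{"tx": 6,"ty": -37,"tz": 0,"ax": 0,"ay": 0,"az": -3.5,"claw": 0.35},{"tx": 6,"ty": -37,"tz": 0,"ax": 0,"ay": 0,"az": -3.5,"claw": 0.35},{"tx": 6,"ty": -37,"tz": 0,"ax": 0,"ay": 0,"az": -3.5,"claw": 0.35},{"tx": 6,"ty": -37,"tz": 0,"ax": 0,"ay": 0,"az": -3.5,"claw": 0.35},{"tx": 0,"ty": -37,"tz": 0,"ax": 0,"ay": 0,"az": -3.5,"claw": 0.35}]}}

```text
t: 2.2
position: [0.5488, -0.1957, 0.2313]
eef_rot: [0.0, 0.791, 0.612, 0.0]
wrist_force: [1.0, 0.5, -0.0]
opening: 0.0299
```

```bash
python3 - <<'E'
from st import *
s=st()
for n in ['wrist','side']:
    im=manip.capture(n);cv2.imwrite(f'pics/{n}2.png',im[:,:,::-1])
E
```

```text
t 2.2 pos [ 0.5488 -0.1957  0.2313] plate xy [-0.0026 -0.1807] fplate [ 0.89  0.72 -0.05] open 0.0299
xdeg off rail -0.24 tool z [ 0.001 -0.    -1.   ] q [-0.29  0.27  0.68  1.61 -0.17  1.32  0.15]
```

View pics/wrist2.png

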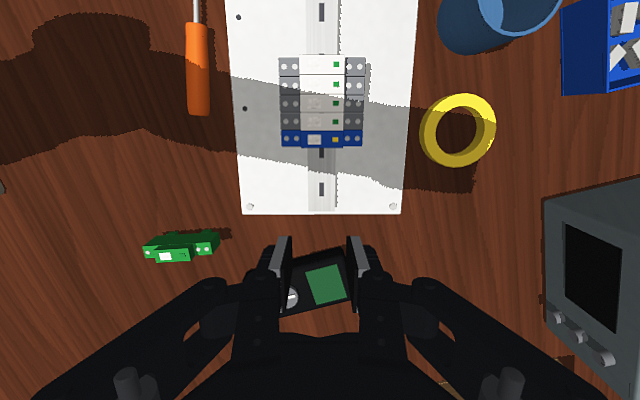

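View pics/side2.png

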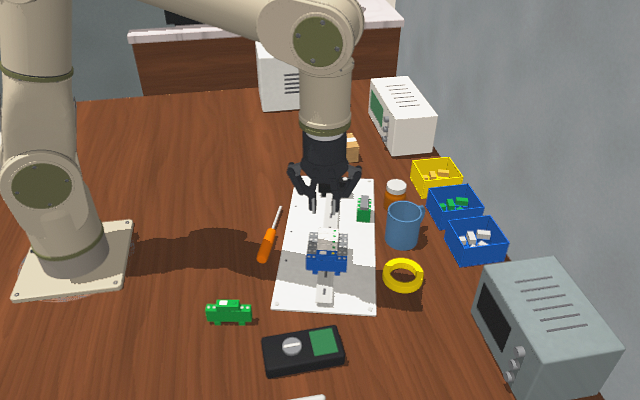

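```bash
python3 - <<'E'
from st import *
s=st();W=cam('wrist',s);p=np.load('p.npy')
for P,o in [([-.045,-.1425,.057],(281,147)),([.045,-.1425,.057],(363,147)),([-.11,-.24,.008],(243,214)),([.11,-.24,.008],(402,214)),([-.045,-.0525,.057],(280,57)),([0.045,-.0525,.057],(366,58))]:
    print(P,proj(W,w(p,[P]))[0].round(1),o)
E
```

```text
t 2.3 pos [ 0.5466 -0.2016  0.2314] plate xy [-0.0034 -0.1869] fplate [0.02 0.01 0.39] open 0.03
xdeg off rail -0.78 tool z [-0.    -0.003 -1.   ] q [-0.29  0.27  0.68  1.61 -0.17  1.32  0.15]
[-0.045, -0.1425, 0.057] [280.  140.3] (281, 147)
[0.045, -0.1425, 0.057] [361.3 139.2] (363, 147)
[-0.11, -0.24, 0.008] [241.3 209.5] (243, 214)
[0.11, -0.24, 0.008] [401.3 207.4] (402, 214)
[-0.045, -0.0525, 0.057] [275.5  50.8] (280, 57)
[0.045, -0.0525, 0.057] [363.9  49.5] (366, 58)
```

The wrist view agrees with the fit once the remaining settling is counted. Blue's rear edge is at row 147, between columns 281 and 363. Now I'll descend behind it.

Call:
{"method": "drive_tool", "body": {"deltas": [{"tx": 3,"ty": -1,"tz": -30,"ax": 0,"ay": 0,"az": 0.7,"claw": 0.35},{"tx": 0,"ty": 0,"tz": -30,"ax": 0,"ay": 0,"az": 0,"claw": 0.35},{"tx": 0,"ty": 0,"tz": -30,"ax": 0,"ay": 0,"az": 0,"claw": 0.35},{"tx": 0,"ty": 0,"tz": -30,"ax": 0,"ay": 0,"az": 0,"claw": 0.35},{"tx": 0,"ty": 0,"tz": -30,"ax": 0,"ay": 0,"az": 0,"claw": 0.35},{"tx": 0,"ty": 0,"tz": -20,"ax": 0,"ay": 0,"az": 0,"claw": 0.35},{"tx": 0,"ty": 0,"tz": -15,"ax": 0,"ay": 0,"az": 0,"claw": 0.35},{"tx": 0,"ty": 0,"tz": -10,"ax": 0,"ay": 0,"az": 0,"claw": 0.35},{"tx": 0,"ty": 0,"tz": -5,"ax": 0,"ay": 0,"az": 0,"claw": 0.35},{"tx": 0,"ty": 0,"tz": 0,"ax": 0,"ay": 0,"az": 0,"claw": 0.35}]}}

```text
t: 3.13
position: [0.551, -0.1951, 0.0307]
eef_rot: [-0.0, 0.787, 0.618, -0.0]
wrist_force: [0.3, -0.1, -0.1]
opening: 0.0301
```

```bash
python3 - <<'E'
from st import *
s=st()
ims=[manip.capture(n)[:,:,::-1] for n in ['wrist','side']]
cv2.imwrite('pics/wrist3.png',ims[0]);cv2.imwrite('pics/side3.png',cv2.resize(ims[1][140:340,230:420],None,fx=3,fy=3))
s=st()
E
```

```text
t 3.13 pos [ 0.551  -0.1951  0.0307] plate xy [-0.0007 -0.1795] fplate [ 0.37 -0.06 -0.13] open 0.0301
xdeg off rail 0.58 tool z [-0.001  0.    -1.   ] q [-0.21  0.49  0.59  1.8  -0.33  0.95  0.28]
t 3.23 pos [ 0.5518 -0.1954  0.0322] plate xy [ 0.0002 -0.1797] fplate [-0.28 -0.32  0.63] open 0.0297
xdeg off rail 0.58 tool z [ 0.001 -0.    -1.   ] q [-0.21  0.49  0.59  1.8  -0.33  0.95  0.28]
```

View pics/wrist3.png

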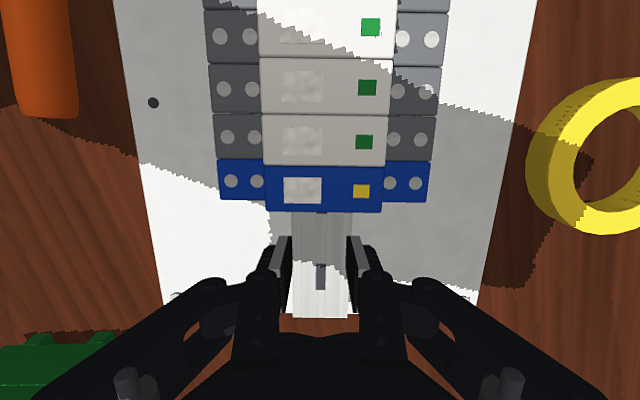

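View pics/side3.png

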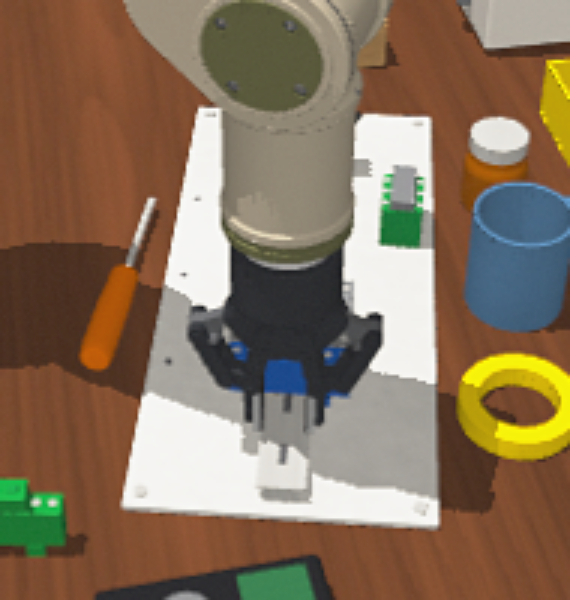

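The fingers stand astride the rail's centre line at columns 280 and 355, and blue's rear is ahead at row 210. I'll push along the rail direction (0.247, 0.969).

Call:
{"method": "drive_tool", "body": {"deltas": [{"tx": 2,"ty": 7.8,"tz": 0,"ax": 0,"ay": 0,"az": -0.5,"claw": 0.35},{"tx": 2,"ty": 7.8,"tz": 0,"ax": 0,"ay": 0,"az": 0,"claw": 0.35},{"tx": 1,"ty": 3.9,"tz": 0,"ax": 0,"ay": 0,"az": 0,"claw": 0.35},{"tx": 0.5,"ty": 2,"tz": 0,"ax": 0,"ay": 0,"az": 0,"claw": 0.35},{"tx": 0.5,"ty": 2,"tz": 0,"ax": 0,"ay": 0,"az": 0,"claw": 0.35},{"tx": 0.5,"ty": 2,"tz": 0,"ax": 0,"ay": 0,"az": 0,"claw": 0.35},{"tx": 0.5,"ty": 2,"tz": 0,"ax": 0,"ay": 0,"az": 0,"claw": 0.35},{"tx": 0.5,"ty": 2,"tz": 0,"ax": 0,"ay": 0,"az": 0,"claw": 0.35},{"tx": 0.5,"ty": 2,"tz": 0,"ax": 0,"ay": 0,"az": 0,"claw": 0.35},{"tx": 0.5,"ty": 2,"tz": 0,"ax": 0,"ay": 0,"az": 0,"claw": 0.35},{"tx": 0.5,"ty": 2,"tz": 0,"ax": 0,"ay": 0,"az": 0,"claw": 0.35}]}}

```text
t: 4.15
position: [0.5603, -0.1601, 0.0314]
eef_rot: [0.0, 0.789, 0.614, -0.0]
wrist_force: [-0.2, -3.0, 1.8]
opening: 0.0301
```

```bash
python3 - <<'E'
from st import *
s=st()
ims=[manip.capture(n)[:,:,::-1] for n in ['wrist']]
cv2.imwrite('pics/wrist4.png',ims[0])
E
```

```text
t 4.15 pos [ 0.5603 -0.1601  0.0314] plate xy [-0.0003 -0.1433] fplate [ 0.49 -2.92  1.77] open 0.0301
xdeg off rail 0.04 tool z [ 0. -0. -1.] q [-0.27  0.49  0.59  1.8  -0.32  0.95  0.2 ]
```

View pics/wrist4.png

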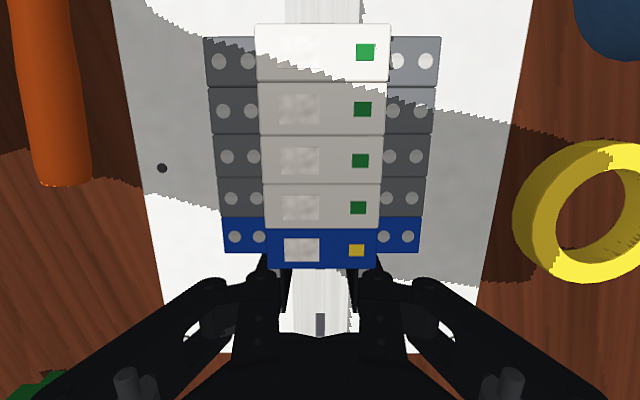

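The closed row is moving, at about 3 N. I'll carry on.

Call:
{"method": "drive_tool", "body": {"deltas": [{"tx": 1,"ty": 3.9,"tz": 0,"ax": 0,"ay": 0,"az": 0,"claw": 0.35},{"tx": 1,"ty": 3.9,"tz": 0,"ax": 0,"ay": 0,"az": 0,"claw": 0.35},{"tx": 1,"ty": 3.9,"tz": 0,"ax": 0,"ay": 0,"az": 0,"claw": 0.35},{"tx": 1,"ty": 3.9,"tz": 0,"ax": 0,"ay": 0,"az": 0,"claw": 0.35},{"tx": 1,"ty": 3.9,"tz": 0,"ax": 0,"ay": 0,"az": 0,"claw": 0.35},{"tx": 1,"ty": 3.9,"tz": 0,"ax": 0,"ay": 0,"az": 0,"claw": 0.35},{"tx": 1,"ty": 3.9,"tz": 0,"ax": 0,"ay": 0,"az": 0,"claw": 0.35},{"tx": 1,"ty": 3.9,"tz": 0,"ax": 0,"ay": 0,"az": 0,"claw": 0.35},{"tx": 1,"ty": 3.9,"tz": 0,"ax": 0,"ay": 0,"az": 0,"claw": 0.35},{"tx": 1,"ty": 3.9,"tz": 0,"ax": 0,"ay": 0,"az": 0,"claw": 0.35},{"tx": 1,"ty": 3.9,"tz": 0,"ax": 0,"ay": 0,"az": 0,"claw": 0.35},{"tx": 1,"ty": 3.9,"tz": 0,"ax": 0,"ay": 0,"az": 0,"claw": 0.35}]}}

```text
t: 5.2
position: [0.5724, -0.1127, 0.0314]
eef_rot: [0.0, 0.789, 0.614, 0.0]
wrist_force: [-0.7, -4.6, 2.4]
opening: 0.0299
```

Call:
{"method": "drive_tool", "body": {"deltas": [{"tx": 1,"ty": 3.9,"tz": 0,"ax": 0,"ay": 0,"az": 0,"claw": 0.35},{"tx": 1,"ty": 3.9,"tz": 0,"ax": 0,"ay": 0,"az": 0,"claw": 0.35},{"tx": 1,"ty": 3.9,"tz": 0,"ax": 0,"ay": 0,"az": 0,"claw": 0.35},{"tx": 1,"ty": 3.9,"tz": 0,"ax": 0,"ay": 0,"az": 0,"claw": 0.35},{"tx": 1,"ty": 3.9,"tz": 0,"ax": 0,"ay": 0,"az": 0,"claw": 0.35},{"tx": 1,"ty": 3.9,"tz": 0,"ax": 0,"ay": 0,"az": 0,"claw": 0.35},{"tx": 1,"ty": 3.9,"tz": 0,"ax": 0,"ay": 0,"az": 0,"claw": 0.35},{"tx": 1,"ty": 3.9,"tz": 0,"ax": 0,"ay": 0,"az": 0,"claw": 0.35},{"tx": 1,"ty": 3.9,"tz": 0,"ax": 0,"ay": 0,"az": 0,"claw": 0.35},{"tx": 1,"ty": 3.9,"tz": 0,"ax": 0,"ay": 0,"az": 0,"claw": 0.35},{"tx": 1,"ty": 3.9,"tz": 0,"ax": 0,"ay": 0,"az": 0,"claw": 0.35},{"tx": 1,"ty": 3.9,"tz": 0,"ax": 0,"ay": 0,"az": 0,"claw": 0.35}]}}

```text
t: 6.2
position: [0.5843, -0.0659, 0.0313]
eef_rot: [0.0, 0.789, 0.614, 0.0]
wrist_force: [-1.3, -3.8, 3.1]
opening: 0.0299
```

```bash
python3 - <<'E'
from st import *
s=st()
ims=[manip.capture(n)[:,:,::-1] for n in ['wrist','scene']]
cv2.imwrite('pics/wrist5.png',ims[0]);cv2.imwrite("pics/scene5.png",cv2.resize(ims[1][120:300,190:410],None,fx=3.3,fy=3.3,interpolation=cv2.INTER_CUBIC))
E
```

```text
t 6.2 pos [ 0.5843 -0.0659  0.0313] plate xy [-0.0003 -0.0461] fplate [-0.3  -4.    3.13] open 0.0299
xdeg off rail 0.07 tool z [ 0.  0. -1.] q [-0.42  0.49  0.56  1.79 -0.32  0.95  0.03]
```

View pics/wrist5.png

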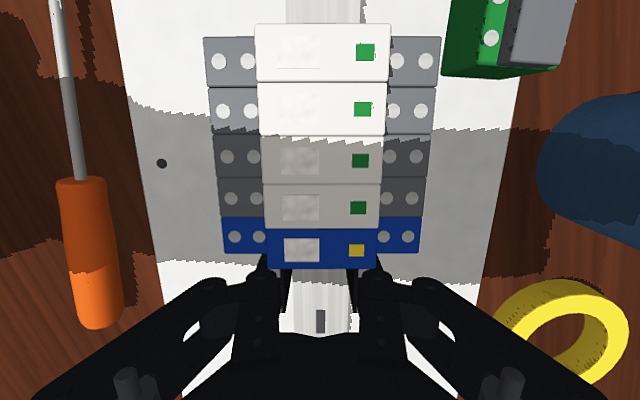

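View pics/scene5.png

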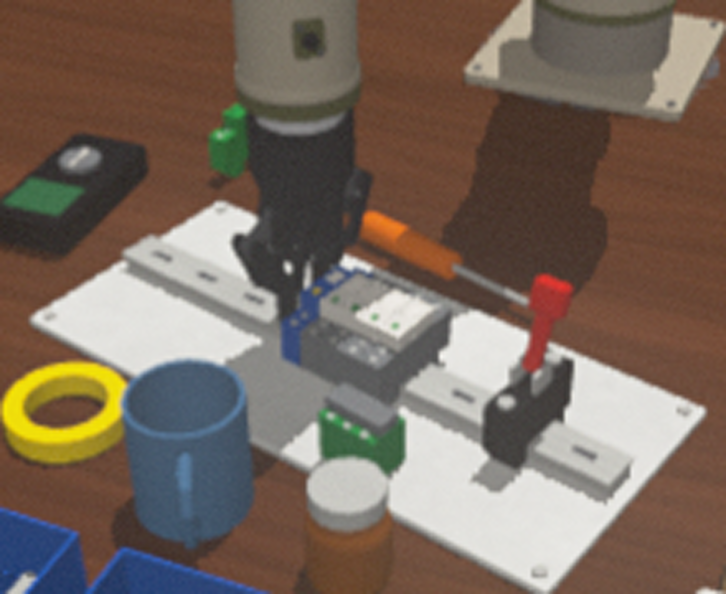

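The row is still closed and straight: its noses run from rows 25 to 268 in wrist, unchanged from the last look. About 85–90 mm remain.

Call:
{"method": "drive_tool", "body": {"deltas": [{"tx": 1,"ty": 3.9,"tz": 0,"ax": 0,"ay": 0,"az": 0,"claw": 0.35},{"tx": 1,"ty": 3.9,"tz": 0,"ax": 0,"ay": 0,"az": 0,"claw": 0.35},{"tx": 1,"ty": 3.9,"tz": 0,"ax": 0,"ay": 0,"az": 0,"claw": 0.35},{"tx": 1,"ty": 3.9,"tz": 0,"ax": 0,"ay": 0,"az": 0,"claw": 0.35},{"tx": 1,"ty": 3.9,"tz": 0,"ax": 0,"ay": 0,"az": 0,"claw": 0.35},{"tx": 1,"ty": 3.9,"tz": 0,"ax": 0,"ay": 0,"az": 0,"claw": 0.35},{"tx": 1,"ty": 3.9,"tz": 0,"ax": 0,"ay": 0,"az": 0,"claw": 0.35},{"tx": 1,"ty": 3.9,"tz": 0,"ax": 0,"ay": 0,"az": 0,"claw": 0.35},{"tx": 1,"ty": 3.9,"tz": 0,"ax": 0,"ay": 0,"az": 0,"claw": 0.35},{"tx": 1,"ty": 3.9,"tz": 0,"ax": 0,"ay": 0,"az": 0,"claw": 0.35},{"tx": 1,"ty": 3.9,"tz": 0,"ax": 0,"ay": 0,"az": 0,"claw": 0.35},{"tx": 1,"ty": 3.9,"tz": 0,"ax": 0,"ay": 0,"az": 0,"claw": 0.35}]}}

```text
t: 7.3
position: [0.5963, -0.019, 0.0313]
eef_rot: [-0.0, 0.789, 0.614, 0.0]
wrist_force: [-0.8, -2.6, 0.2]
opening: 0.0297
```

Call:
{"method": "drive_tool", "body": {"deltas": [{"tx": 1,"ty": 3.9,"tz": 0,"ax": 0,"ay": 0,"az": 0,"claw": 0.35},{"tx": 1,"ty": 3.9,"tz": 0,"ax": 0,"ay": 0,"az": 0,"claw": 0.35},{"tx": 1,"ty": 3.9,"tz": 0,"ax": 0,"ay": 0,"az": 0,"claw": 0.35},{"tx": 1,"ty": 3.9,"tz": 0,"ax": 0,"ay": 0,"az": 0,"claw": 0.35},{"tx": 0.5,"ty": 1.9,"tz": 0,"ax": 0,"ay": 0,"az": 0,"claw": 0.35},{"tx": 0.5,"ty": 1.9,"tz": 0,"ax": 0,"ay": 0,"az": 0,"claw": 0.35},{"tx": 0.5,"ty": 1.9,"tz": 0,"ax": 0,"ay": 0,"az": 0,"claw": 0.35},{"tx": 0.5,"ty": 1.9,"tz": 0,"ax": 0,"ay": 0,"az": 0,"claw": 0.35}]}}

```text
t: 7.97
position: [0.6023, 0.0038, 0.0313]
eef_rot: [0.0, 0.789, 0.614, -0.0]
wrist_force: [-0.5, -1.1, -0.3]
opening: 0.0299
```

```bash
python3 - <<'E'
from st import *
s=st()
ims=[manip.capture(n)[:,:,::-1] for n in ['wrist','scene']]
cv2.imwrite('pics/wrist6.png',ims[0]);cv2.imwrite("pics/scene6.png",cv2.resize(ims[1][160:290,240:400],None,fx=4,fy=4,interpolation=cv2.INTER_CUBIC))
E
```

```text
t 7.97 pos [0.6023 0.0038 0.0313] plate xy [-0.0002  0.0258] fplate [-0.19 -1.14 -0.29] open 0.0299
xdeg off rail 0.06 tool z [ 0. -0. -1.] q [-0.51  0.52  0.55  1.75 -0.32  0.96 -0.09]
```

View pics/wrist6.png

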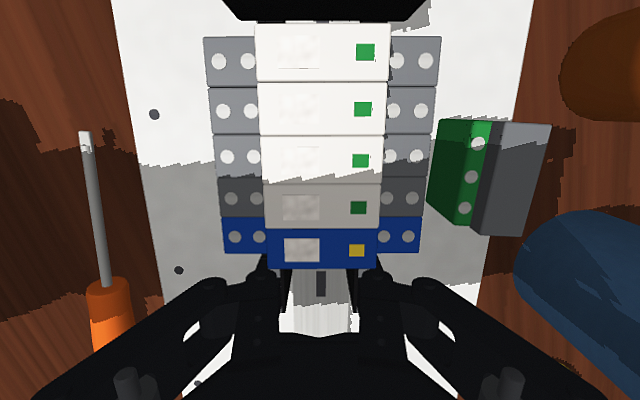

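View pics/scene6.png

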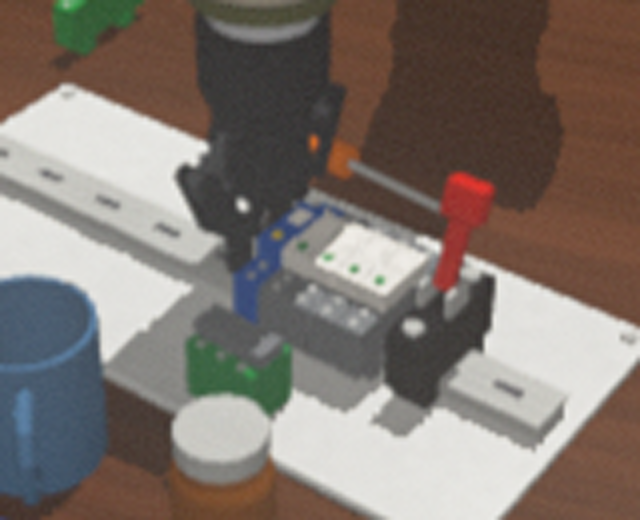

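About 15–18 mm remain (the stop is at the top of the wrist view, at row 20), so I'll go slower.

Call:
{"method": "drive_tool", "body": {"deltas": [{"tx": 0.5,"ty": 1.9,"tz": 0,"ax": 0,"ay": 0,"az": 0,"claw": 0.35},{"tx": 0.5,"ty": 1.9,"tz": 0,"ax": 0,"ay": 0,"az": 0,"claw": 0.35},{"tx": 0.5,"ty": 1.9,"tz": 0,"ax": 0,"ay": 0,"az": 0,"claw": 0.35},{"tx": 0.5,"ty": 1.9,"tz": 0,"ax": 0,"ay": 0,"az": 0,"claw": 0.35},{"tx": 0.5,"ty": 1.9,"tz": 0,"ax": 0,"ay": 0,"az": 0,"claw": 0.35},{"tx": 0.3,"ty": 1,"tz": 0,"ax": 0,"ay": 0,"az": 0,"claw": 0.35},{"tx": 0.2,"ty": 1,"tz": 0,"ax": 0,"ay": 0,"az": 0,"claw": 0.35}]}}

```text
t: 8.65
position: [0.6054, 0.0154, 0.0313]
eef_rot: [0.0, 0.789, 0.614, 0.0]
wrist_force: [-1.4, -2.4, 0.2]
opening: 0.0301
```

Call:
{"method": "drive_tool", "body": {"deltas": [{"tx": 0.3,"ty": 1,"tz": 0,"ax": 0,"ay": 0,"az": 0,"claw": 0.35},{"tx": 0.2,"ty": 1,"tz": 0,"ax": 0,"ay": 0,"az": 0,"claw": 0.35}]}}

```text
t: 8.82
position: [0.6057, 0.0168, 0.0313]
eef_rot: [0.0, 0.789, 0.614, -0.0]
wrist_force: [-1.2, -6.6, 0.8]
opening: 0.0301
```

Call:
{"method": "drive_tool", "body": {"deltas": [{"tx": 0.3,"ty": 1,"tz": 0,"ax": 0,"ay": 0,"az": 0,"claw": 0.35},{"tx": 0.2,"ty": 1,"tz": 0,"ax": 0,"ay": 0,"az": 0,"claw": 0.35}]}}

```text
t: 8.98
position: [0.6056, 0.0169, 0.0313]
eef_rot: [0.001, 0.79, 0.613, -0.001]
wrist_force: [-4.8, -11.5, 2.7]
opening: 0.0298
```

The tool has stopped at plate y≈0.039 while the force climbs to 12 N, so the row is against the stop. I'll press slightly more, hold, then look.

Call:
{"method": "drive_tool", "body": {"deltas": [{"tx": 0.2,"ty": 1,"tz": 0,"ax": 0,"ay": 0,"az": 0,"claw": 0.35},{"tx": 0,"ty": 0,"tz": 0,"ax": 0,"ay": 0,"az": 0,"claw": 0.35},{"tx": 0,"ty": 0,"tz": 0,"ax": 0,"ay": 0,"az": 0,"claw": 0.35}]}}

```text
t: 9.23
position: [0.6056, 0.0169, 0.0313]
eef_rot: [0.001, 0.79, 0.613, -0.002]
wrist_force: [-4.5, -11.0, 3.3]
opening: 0.0299
```

```bash
python3 - <<'E'
from st import *
s=st()
ims=[manip.capture(n)[:,:,::-1] for n in ['wrist','scene']]
cv2.imwrite('pics/wrist7.png',ims[0]);cv2.imwrite("pics/scene7.png",cv2.resize(ims[1][160:290,240:400],None,fx=4,fy=4,interpolation=cv2.INTER_CUBIC))
E
```

```text
t 9.23 pos [0.6056 0.0169 0.0313] plate xy [-0.0001  0.0394] fplate [ -1.65 -11.76   3.27] open 0.0299
xdeg off rail -0.08 tool z [-0.002 -0.003 -1.   ] q [-0.53  0.53  0.54  1.74 -0.32  0.97 -0.12]
```

View pics/wrist7.png

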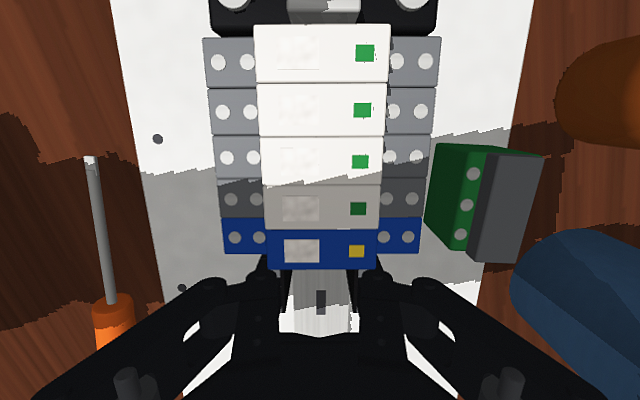

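View pics/scene7.png

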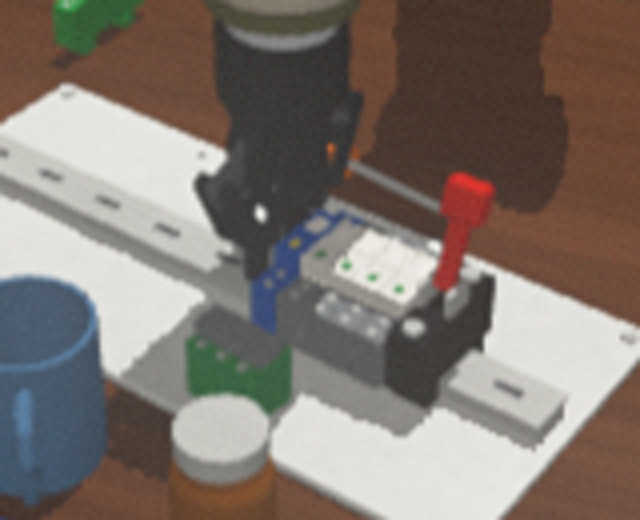

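The row is home and closed against the stop, with no gap in either view. I'll back off straight along the rail, then rise.

Call:
{"method": "drive_tool", "body": {"deltas": [{"tx": -0.7,"ty": -3,"tz": 0,"ax": 0,"ay": 0,"az": 0,"claw": 0.35},{"tx": -1,"ty": -4,"tz": 0,"ax": 0,"ay": 0,"az": 0,"claw": 0.35},{"tx": -2.5,"ty": -10,"tz": 0,"ax": 0,"ay": 0,"az": 0,"claw": 0.35},{"tx": -2.5,"ty": -10,"tz": 0,"ax": 0,"ay": 0,"az": 0,"claw": 0.35},{"tx": -2.5,"ty": -10,"tz": 0,"ax": 0,"ay": 0,"az": 0,"claw": 0.35},{"tx": 0,"ty": 0,"tz": 20,"ax": 0,"ay": 0,"az": 0,"claw": 0.35},{"tx": 0,"ty": 0,"tz": 35,"ax": 0,"ay": 0,"az": 0,"claw": 0},{"tx": 0,"ty": 0,"tz": 35,"ax": 0,"ay": 0,"az": 0,"claw": 0},{"tx": 0,"ty": 0,"tz": 35,"ax": 0,"ay": 0,"az": 0,"claw": 0},{"tx": 0,"ty": 0,"tz": 35,"ax": 0,"ay": 0,"az": 0,"claw": 0},{"tx": 0,"ty": 0,"tz": 35,"ax": 0,"ay": 0,"az": 0,"claw": 0},{"tx": 0,"ty": 0,"tz": 0,"ax": 0,"ay": 0,"az": 0,"claw": 0}]}}

```text
t: 10.33
position: [0.5999, -0.0183, 0.2336]
eef_rot: [0.002, 0.79, 0.614, 0.004]
wrist_force: [1.4, -0.5, 0.6]
opening: -0.0005
```

```bash
python3 - <<'E'
from st import *
s=st();s=manip.read_state()
im=manip.capture('wrist');s=st();W=cam('wrist',s)
cv2.imwrite('pics/wrist8.png',im[:,:,::-1])
p=np.load('p.npy')
for y in (.139,.142,.145): print(y,proj(W,w(p,[[-.04,y,.063],[.04,y,.063],[-.045,y-.09,.057],[.045,y-.09,.057]])).round(0).tolist())
for a in (-.5,-.4,-.3):
  print(a,proj(W,w(p,[[.053*np.sin(a),.157,.073+.053*np.cos(a)]])).round(0).tolist())
E
```

```text
t 10.33 pos [ 0.5999 -0.0183  0.2336] plate xy [0.003  0.0039] fplate [ 1.5  -0.1   0.63] open -0.0005
xdeg off rail -0.0 tool z [ 0.01   0.002 -1.   ] q [-0.56  0.3   0.63  1.57 -0.18  1.33 -0.15]
t 10.38 pos [ 0.5989 -0.018   0.2302] plate xy [0.002 0.004] fplate [-0.41  0.05  0.04] open 0.0003
xdeg off rail 0.02 tool z [ 0.007  0.001 -1.   ] q [-0.56  0.3   0.63  1.57 -0.18  1.32 -0.15]
0.139 [[275.0, 49.0], [355.0, 49.0], [275.0, 140.0], [356.0, 140.0]]
0.142 [[275.0, 46.0], [355.0, 46.0], [275.0, 138.0], [356.0, 138.0]]
0.145 [[275.0, 43.0], [356.0, 43.0], [274.0, 135.0], [356.0, 135.0]]
-0.5 [[283.0, 9.0]]
-0.4 [[288.0, 7.0]]
-0.3 [[294.0, 7.0]]
```

View pics/wrist8.png

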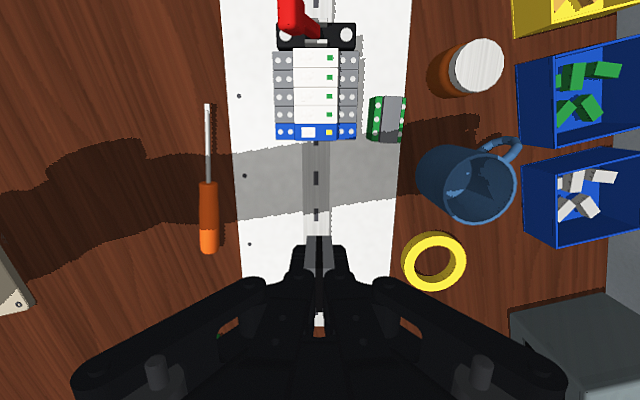

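The row is intact after the retreat, with blue's rear edge at row 140. The lever paddle shows at (290,12), about 0.4 rad towards the robot. I'll move to the lever's robot side.

Call:
{"method": "drive_tool", "body": {"deltas": [{"tx": -8,"ty": 27.7,"tz": 0,"ax": 0,"ay": 0,"az": 0,"claw": 0},{"tx": -8,"ty": 27.7,"tz": 0,"ax": 0,"ay": 0,"az": 0,"claw": 0},{"tx": -8,"ty": 27.7,"tz": 0,"ax": 0,"ay": 0,"az": 0,"claw": 0},{"tx": -8,"ty": 27.7,"tz": 0,"ax": 0,"ay": 0,"az": 0,"claw": 0},{"tx": -8,"ty": 27.7,"tz": 0,"ax": 0,"ay": 0,"az": 0,"claw": 0},{"tx": -8,"ty": 27.7,"tz": 0,"ax": 0,"ay": 0,"az": 0,"claw": 0},{"tx": 0,"ty": 0,"tz": -10,"ax": 0,"ay": 0,"az": 0,"claw": 0},{"tx": 0,"ty": 0,"tz": 0,"ax": 0,"ay": 0,"az": 0,"claw": 0},{"tx": 0,"ty": 0,"tz": 0,"ax": 0,"ay": 0,"az": 0,"claw": 0}]}}

```text
t: 11.13
position: [0.5489, 0.1481, 0.2153]
eef_rot: [0.0, 0.79, 0.614, -0.001]
wrist_force: [0.1, -0.2, 0.3]
opening: -0.0001
```

```bash
python3 - <<'E'
from st import *
s=st()
ims=[manip.capture(n)[:,:,::-1] for n in ['side','scene']]
cv2.imwrite('pics/side9.png',cv2.resize(ims[0][100:300,230:420],None,fx=3,fy=3));cv2.imwrite("pics/scene9.png",cv2.resize(ims[1][120:290,240:420],None,fx=3.4,fy=3.4,interpolation=cv2.INTER_CUBIC))
E
```

```text
t 11.13 pos [0.5489 0.1481 0.2153] plate xy [-0.0876  0.1525] fplate [ 0.13 -0.17  0.31] open -0.0001
xdeg off rail 0.02 tool z [-0.002 -0.001 -1.   ] q [-0.81  0.23  0.54  1.66 -0.12  1.28 -0.49]
```

View pics/side9.png

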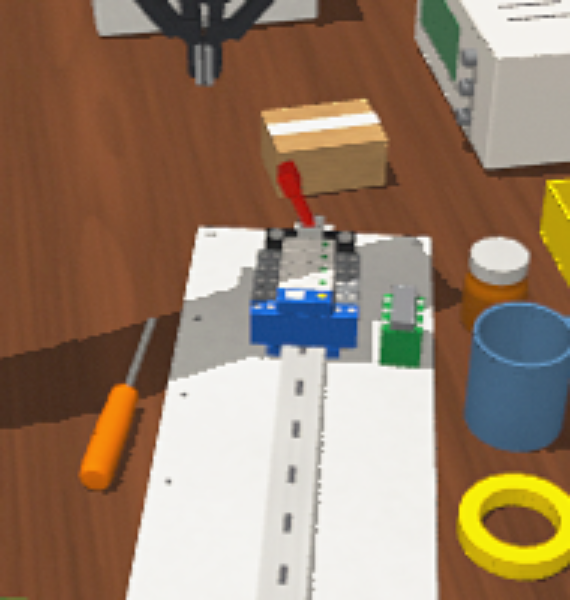

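View pics/scene9.png

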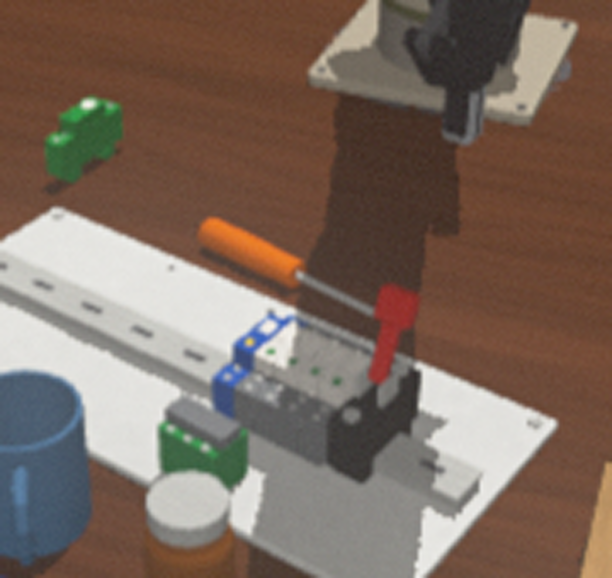

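The row is home and closed, and the lever leans to the robot side. The fingers hang clear at side crop (205,80). I'll descend to TCP z≈0.105.

Call:
{"method": "drive_tool", "body": {"deltas": [{"tx": 0,"ty": 0,"tz": -30,"ax": 0,"ay": 0,"az": 0,"claw": 0},{"tx": 0,"ty": 0,"tz": -30,"ax": 0,"ay": 0,"az": 0,"claw": 0},{"tx": 0,"ty": 0,"tz": -30,"ax": 0,"ay": 0,"az": 0,"claw": 0},{"tx": 0,"ty": 0,"tz": -20,"ax": 0,"ay": 0,"az": 0,"claw": 0},{"tx": 5.8,"ty": -1.5,"tz": 0,"ax": 0,"ay": 0,"az": 0,"claw": 0},{"tx": 5.8,"ty": -1.5,"tz": 0,"ax": 0,"ay": 0,"az": 0,"claw": 0},{"tx": 5.8,"ty": -1.5,"tz": 0,"ax": 0,"ay": 0,"az": 0,"claw": 0},{"tx": 3.9,"ty": -1,"tz": 0,"ax": 0,"ay": 0,"az": 0,"claw": 0},{"tx": 3.9,"ty": -1,"tz": 0,"ax": 0,"ay": 0,"az": 0,"claw": 0},{"tx": 3.9,"ty": -1,"tz": 0,"ax": 0,"ay": 0,"az": 0,"claw": 0},{"tx": 3.9,"ty": -1,"tz": 0,"ax": 0,"ay": 0,"az": 0,"claw": 0}]}}

```text
t: 12.15
position: [0.583, 0.141, 0.107]
eef_rot: [0.0, 0.789, 0.614, 0.0]
wrist_force: [-0.7, 0.2, 0.3]
opening: 0.0005
```

```bash
python3 - <<'E'
from st import *
s=st()
ims=[manip.capture(n)[:,:,::-1] for n in ['side','scene']]
cv2.imwrite('pics/side10.png',cv2.resize(ims[0][100:250,260:400],None,fx=4,fy=4));cv2.imwrite("pics/scene10.png",cv2.resize(ims[1][150:290,290:420],None,fx=4,fy=4,interpolation=cv2.INTER_CUBIC))
E
```

```text
t 12.15 pos [0.583 0.141 0.107] plate xy [-0.0528  0.154 ] fplate [-0.72  0.04  0.25] open 0.0005
xdeg off rail 0.07 tool z [ 0.001  0.    -1.   ] q [-0.73  0.4   0.52  1.7  -0.22  1.09 -0.39]
```

View pics/side10.png

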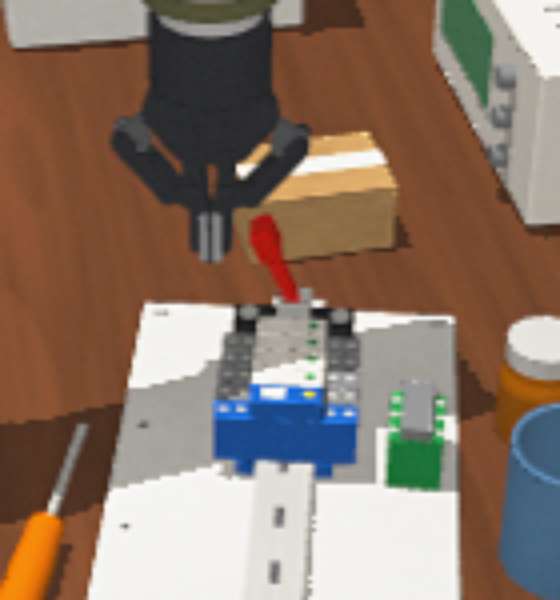

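View pics/scene10.png

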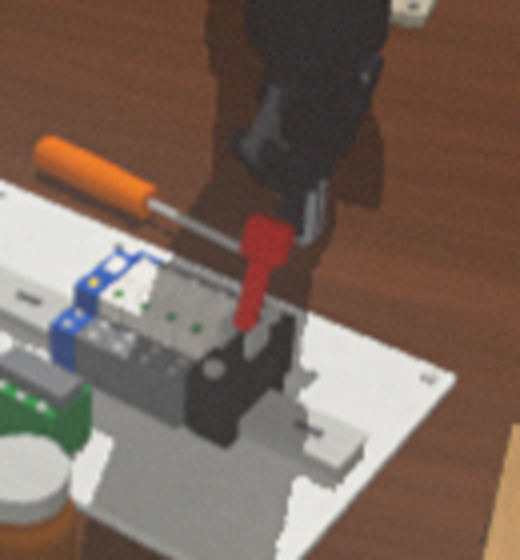

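The fingers are just short of the paddle, with the row undisturbed. Now I'll push the lever over.

Call:
{"method": "drive_tool", "body": {"deltas": [{"tx": 3.9,"ty": -1,"tz": 0,"ax": 0,"ay": 0,"az": 0,"claw": 0},{"tx": 3.9,"ty": -1,"tz": 0,"ax": 0,"ay": 0,"az": 0,"claw": 0},{"tx": 3.9,"ty": -1,"tz": 0,"ax": 0,"ay": 0,"az": 0,"claw": 0},{"tx": 3.9,"ty": -1,"tz": 0,"ax": 0,"ay": 0,"az": 0,"claw": 0},{"tx": 3.9,"ty": -1,"tz": 0,"ax": 0,"ay": 0,"az": 0,"claw": 0},{"tx": 3.9,"ty": -1,"tz": 0,"ax": 0,"ay": 0,"az": 0,"claw": 0}]}}

```text
t: 12.75
position: [0.606, 0.135, 0.1064]
eef_rot: [-0.0, 0.789, 0.614, 0.0]
wrist_force: [-1.5, 0.2, 1.7]
opening: 0.0003
```

Call:
{"method": "drive_tool", "body": {"deltas": [{"tx": 3.9,"ty": -1,"tz": 0,"ax": 0,"ay": 0,"az": 0,"claw": 0},{"tx": 3.9,"ty": -1,"tz": 0,"ax": 0,"ay": 0,"az": 0,"claw": 0},{"tx": 3.9,"ty": -1,"tz": 0,"ax": 0,"ay": 0,"az": 0,"claw": 0},{"tx": 3.9,"ty": -1,"tz": 0,"ax": 0,"ay": 0,"az": 0,"claw": 0}]}}

```text
t: 13.08
position: [0.6216, 0.1309, 0.1063]
eef_rot: [-0.0, 0.789, 0.614, -0.0]
wrist_force: [-2.4, 0.8, 2.3]
opening: -0.0002
```

Call:
{"method": "drive_tool", "body": {"deltas": [{"tx": 2,"ty": -0.5,"tz": 0,"ax": 0,"ay": 0,"az": 0,"claw": 0},{"tx": 2,"ty": -0.5,"tz": 0,"ax": 0,"ay": 0,"az": 0,"claw": 0}]}}

```text
t: 13.25
position: [0.6256, 0.1298, 0.1063]
eef_rot: [0.0, 0.789, 0.614, -0.0]
wrist_force: [-2.1, 1.4, 1.1]
opening: 0.0002
```

```bash
python3 - <<'E'
from st import *
s=st()
ims=[manip.capture(n)[:,:,::-1] for n in ['side','scene']]
cv2.imwrite('pics/side11.png',cv2.resize(ims[0][100:250,260:400],None,fx=4,fy=4));cv2.imwrite("pics/scene11.png",cv2.resize(ims[1][150:290,290:420],None,fx=4,fy=4,interpolation=cv2.INTER_CUBIC))
E
```

```text
t 13.25 pos [0.6256 0.1298 0.1063] plate xy [-0.0087  0.1537] fplate [-2.35  0.88  1.1 ] open 0.0002
xdeg off rail 0.06 tool z [ 0. -0. -1.] q [-0.66  0.49  0.51  1.59 -0.26  1.13 -0.34]
```

View pics/side11.png

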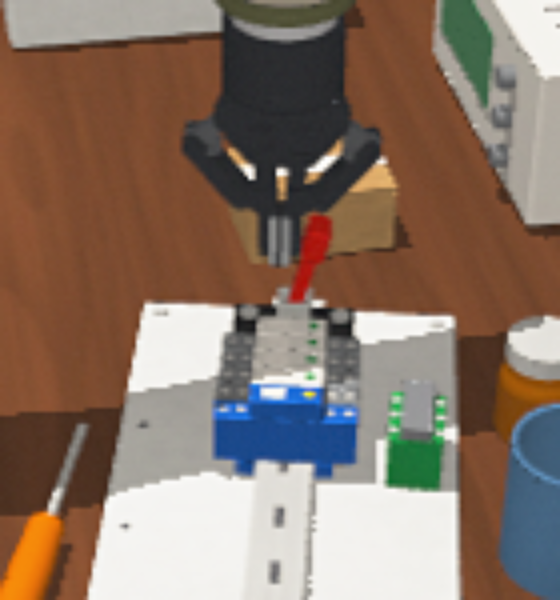

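View pics/scene11.png

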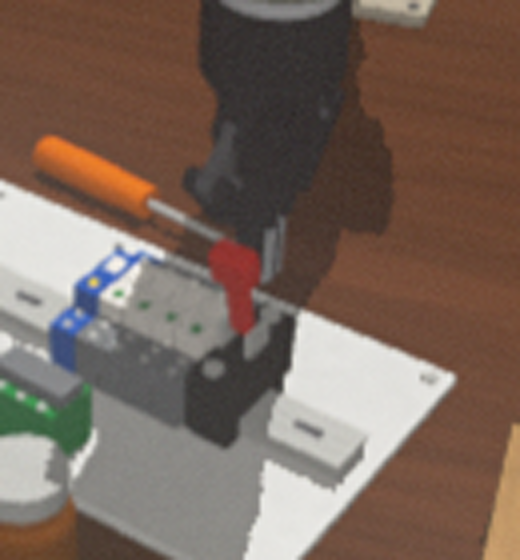

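The lever is past upright. I'll push on in small steps until the force shows the limit.

Call:
{"method": "drive_tool", "body": {"deltas": [{"tx": 1.9,"ty": -0.5,"tz": 0,"ax": 0,"ay": 0,"az": 0,"claw": 0},{"tx": 1.9,"ty": -0.5,"tz": 0,"ax": 0,"ay": 0,"az": 0,"claw": 0}]}}

```text
t: 13.52
position: [0.6287, 0.129, 0.106]
eef_rot: [-0.0, 0.789, 0.614, -0.0]
wrist_force: [-1.0, 0.4, -0.6]
opening: -0.0
```

Call:
{"method": "drive_tool", "body": {"deltas": [{"tx": 1.9,"ty": -0.5,"tz": 0,"ax": 0,"ay": 0,"az": 0,"claw": 0},{"tx": 1,"ty": -0.2,"tz": 0,"ax": 0,"ay": 0,"az": 0,"claw": 0}]}}

```text
t: 13.68
position: [0.632, 0.1282, 0.1061]
eef_rot: [-0.0, 0.789, 0.614, -0.0]
wrist_force: [-1.7, -0.3, -0.6]
opening: -0.0001
```

Call:
{"method": "drive_tool", "body": {"deltas": [{"tx": 1,"ty": -0.3,"tz": 0,"ax": 0,"ay": 0,"az": 0,"claw": 0},{"tx": 1,"ty": -0.2,"tz": 0,"ax": 0,"ay": 0,"az": 0,"claw": 0}]}}

```text
t: 13.85
position: [0.6339, 0.1278, 0.1062]
eef_rot: [-0.0, 0.789, 0.614, -0.0]
wrist_force: [-2.5, -0.4, 0.1]
opening: -0.0001
```

Call:
{"method": "drive_tool", "body": {"deltas": [{"tx": 1,"ty": -0.3,"tz": 0,"ax": 0,"ay": 0,"az": 0,"claw": 0},{"tx": 1,"ty": -0.2,"tz": 0,"ax": 0,"ay": 0,"az": 0,"claw": 0}]}}

```text
t: 14.02
position: [0.636, 0.1273, 0.1063]
eef_rot: [-0.0, 0.789, 0.614, -0.0]
wrist_force: [-1.5, 0.5, -1.4]
opening: 0.0002
```

Call:
{"method": "drive_tool", "body": {"deltas": [{"tx": 1,"ty": -0.3,"tz": 0,"ax": 0,"ay": 0,"az": 0,"claw": 0},{"tx": 1,"ty": -0.2,"tz": 0,"ax": 0,"ay": 0,"az": 0,"claw": 0}]}}

```text
t: 14.18
position: [0.6371, 0.1271, 0.1061]
eef_rot: [-0.001, 0.789, 0.614, -0.001]
wrist_force: [-9.2, 1.0, 2.9]
opening: -0.0001
```

Call:
{"method": "drive_tool", "body": {"deltas": [{"tx": 1,"ty": -0.3,"tz": 0,"ax": 0,"ay": 0,"az": 0,"claw": 0},{"tx": 1,"ty": -0.2,"tz": 0,"ax": 0,"ay": 0,"az": 0,"claw": 0}]}}

```text
t: 14.35
position: [0.6376, 0.127, 0.1059]
eef_rot: [-0.002, 0.789, 0.614, -0.002]
wrist_force: [-18.6, 1.1, 9.1]
opening: -0.0004
```

Force jumped to 19 N while the position stalled, so the lever is at its limit. I'll back off and rise.

Call:
{"method": "drive_tool", "body": {"deltas": [{"tx": -3,"ty": 0.8,"tz": 0,"ax": 0,"ay": 0,"az": 0,"claw": 0},{"tx": -6,"ty": 1.5,"tz": 0,"ax": 0,"ay": 0,"az": 0,"claw": 0},{"tx": -20,"ty": 5,"tz": 0,"ax": 0,"ay": 0,"az": 0,"claw": 0},{"tx": -25,"ty": 6,"tz": 0,"ax": 0,"ay": 0,"az": 0,"claw": 0},{"tx": -25,"ty": 6,"tz": 10,"ax": 0,"ay": 0,"az": 0,"claw": 0},{"tx": -15,"ty": 20,"tz": 30,"ax": 0,"ay": 0,"az": 0,"claw": 0},{"tx": 0,"ty": 30,"tz": 30,"ax": 0,"ay": 0,"az": 0,"claw": 0},{"tx": 0,"ty": 30,"tz": 30,"ax": 0,"ay": 0,"az": 0,"claw": 0},{"tx": 0,"ty": 20,"tz": 20,"ax": 0,"ay": 0,"az": 0,"claw": 0},{"tx": 0,"ty": 0,"tz": 0,"ax": 0,"ay": 0,"az": 0,"claw": 0},{"tx": 0,"ty": 0,"tz": 0,"ax": 0,"ay": 0,"az": 0,"claw": 0}]}}

```text
t: 15.27
position: [0.5464, 0.2459, 0.2264]
eef_rot: [0.0, 0.789, 0.615, 0.002]
wrist_force: [0.0, -1.2, -1.2]
opening: -0.0002
```

```bash
python3 - <<'E'
from st import *
s=st()
a=manip.capture('side')[:,:,::-1];b=manip.capture('scene')[:,:,::-1]
cv2.imwrite('pics/side12.png',cv2.resize(a[120:270,260:400],None,fx=4,fy=4,interpolation=cv2.INTER_CUBIC));cv2.imwrite("pics/scene12.png",cv2.resize(b[150:290,270:420],None,fx=4,fy=4,interpolation=cv2.INTER_CUBIC))
S=cam('side');C=cam('scene');p=np.load('p.npy')
for ang in (.3,.4,.5):
    P=w(p,[[.053*np.sin(ang),.152,.073+.053*np.cos(ang)],[.065*np.sin(ang),.152,.073+.065*np.cos(ang)]])
    print(ang,((proj(S,P)-[260,120])*4).round(0).tolist(),((proj(C,P)-[270,150])*4).round(0).tolist())
E
```

```text
t 15.27 pos [0.5464 0.2459 0.2264] plate xy [-0.1141  0.2467] fplate [ 0.32 -1.17 -1.17] open -0.0002
xdeg off rail 0.2 tool z [ 0.003  0.001 -1.   ] q [-0.91  0.29  0.5   1.57 -0.14  1.32 -0.63]
0.3 [[320.0, 159.0], [326.0, 144.0]] [[309.0, 265.0], [307.0, 250.0]]
0.4 [[327.0, 162.0], [335.0, 148.0]] [[304.0, 272.0], [300.0, 259.0]]
0.5 [[335.0, 165.0], [344.0, 152.0]] [[299.0, 280.0], [294.0, 269.0]]
```

View pics/side12.png

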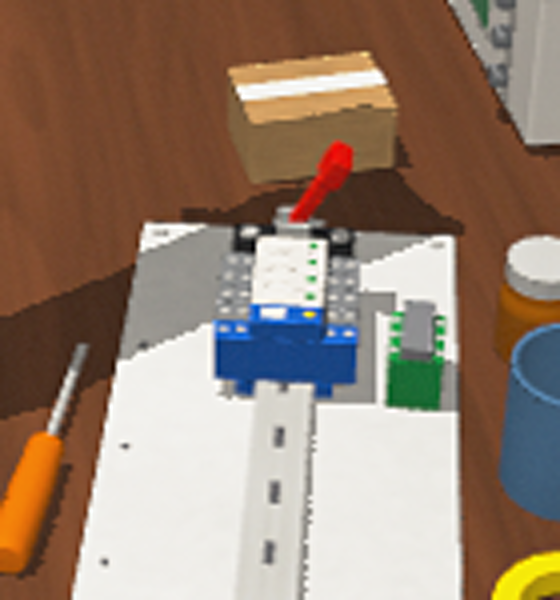

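View pics/scene12.png

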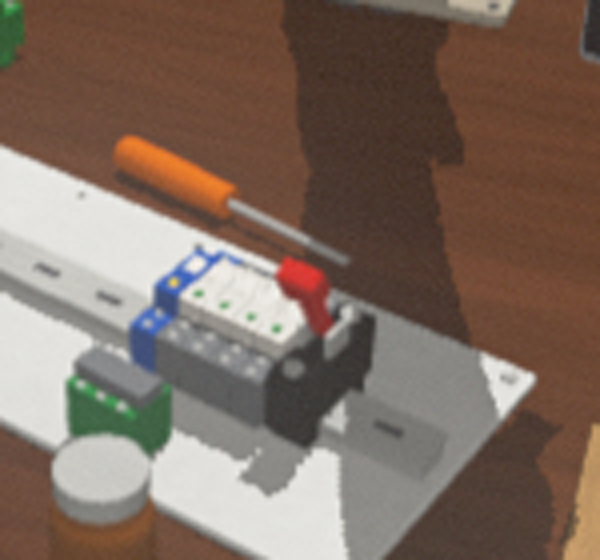

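Both views put the paddle centre, at side crop (335,166) and scene crop (302,280), where I predicted it for a lean of 0.5 rad, which is locked. The row is closed against the stop and the arm is clear.

```bash
python3 -c "
from rig import manip
print(manip.finish_job())"
```

```text
the job is handed in; nothing more can be done
None
```

I pushed the five modules as one closed row, from the blue end, until they were home against the black stop. Then I pushed the red lever over to its locked side and handed the job in at about 15.4 s of the 51 s limit.

- **Row:** it took about 3–4 N to slide. At the stop the tool stalled while the force rose to about 12 N. The last pictures from both fixed cameras show no gap between the modules or at the stop, and no module lifted.
- **Lever:** it moved at about 2 N, then stalled at its limit at about 19 N. After I backed off, the paddle lay within about 1 pixel of the predicted locked position (0.5 rad lean) in both views.
- **Other things:** no bystander in the last two close-up pictures looks moved: the driver, spare, jar, mug and carton. The meter and tape were not fully in those pictures. The arm was clear of everything at hand-in.
- **Disagreements:** the row stopped with the stop's face at about 0.140 m along the plate, where the first pictures gave about 0.145 m. I relied on the force and the pictures, not that estimate. My first two move calls were refused for missing keys and moved nothing.

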